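# Charger reset at the craft bench

### The job

Put the battery pack that stands on the bench into the empty bay of the charger, the same way round as the pack already there (key tab in the bay's notch), seated fully home, and let go. Then take the wooden-handled stylus out of its block, reach its steel shaft down through the hole in the charger's control strip and press the recessed reset button well down. Finish still gripping the stylus and holding the button down; leave the loaded pack in its bay and do not knock the two jars, the offcut or the brush about.

Things in the scene. Friction and masses are not known exactly. Their poses are not given: they have to be found in the camera images.
- pack: The pack to load: a black battery pack, 70 x 44 x 65 mm tall. On one short end a key tab, 14 mm wide, stands 10 mm out and runs from the underside up to 50 mm. Origin: centre of the underside of the 70 x 44 block; x along the length towards the tab, z up. About 0.3 kg, loose, starts standing on the bench turned any way about the vertical.
- pack_tab (a point): Top outer middle of the key tab of the pack to load: 40 mm along x from the pack's origin, 50 mm up.
- loaded_pack: The twin pack already in the charger: a black battery pack, 70 x 44 x 65 mm tall. On one short end a key tab, 14 mm wide, stands 10 mm out and runs from the underside up to 50 mm. Origin: centre of the underside of the 70 x 44 block; x along the length towards the tab, z up. Loose, stands in the other bay with its tab in the notch.
- loaded_pack_tab (a point): Top outer middle of the loaded pack's key tab, 40 mm along x from its origin, 50 mm up.
- charger: Grey charger fixed to the bench, 40 mm tall; position and yaw vary. Origin on the bench; in its frame it spans x -75 to 60, y -76 to 76 mm, z up. Two open-topped bays side by side along y, 84 mm between centres. Along its -x side a flat control strip, 45 mm wide, with one round hole; the two pale bars on it are flat indicator lamps.
- free_bay (a point): Centre of the empty bay's floor (charger's +y side), 18 mm above the bench, axes as the charger's. The bay is 76 (x) x 50 (y) mm inside, rim 40 mm above the bench. In the middle of its +x wall (14 mm thick) a notch 22 mm wide, cut through down to the floor, takes the tab: pack x = charger x. A pack fully home has its origin here and stands 43 mm above the rim.
- full_bay (a point): Centre of the occupied bay's floor (charger's -y side), 18 mm above the bench, axes as the charger's; same shape as the empty bay.
- reset_hole (a point): Centre of the mouth of the reset hole in the control strip's top, 40 mm above the bench. Round vertical hole 18 mm in diameter, 36 mm deep; the reset button lies in it with its top 24 mm below the mouth.
- reset_top (a point): Centre of the top face of the reset button, a flat black disc 16 mm across, 16 mm above the bench when not pressed; it goes down with the button.
- reset (a joint): Travel of the reset button in m: 0 = up, 0.006 = bottomed, straight down. Spring: starts to move at about 1.5 N, is bottomed at about 5 N, springs back when let go.
- stylus: Loose stylus, upright in its block, 0.09 kg, 145 mm long. Origin at the centre of the lower tip, z up along it. Steel shaft 8 mm in diameter from 0 to 75 mm; square wooden collar 26 x 26 mm from 75 to 81 mm; square wooden grip 16 x 16 mm from 81 to 145 mm, flat sides facing its x and y.
- stylus_tip (a point): The lower end of the steel shaft (the stylus's origin).
- stylus_grip (a point): On the stylus's axis, 114 mm up from the tip: middle of the square grip.
- stand: Wooden block 66 x 66 x 80 mm tall, fixed to the bench, with a vertical hole 12 mm in diameter, 77 mm deep, in the middle of its top. The stylus's collar rests on the top, its shaft hangs in the hole; lift it straight up more than 75 mm to clear. Origin at the centre of the underside.
- jar_a: Bystander: white paint jar, 56 mm diameter, 85 mm tall, loose, origin at the centre of its underside.
- jar_b: Bystander: smaller amber jar, 48 mm diameter, 70 mm tall, loose, origin at the centre of its underside.
- offcut: Bystander: pine offcut 50 x 130 x 19 mm lying flat, loose, origin at the centre of its underside.
- brush: Bystander: paint brush lying flat, loose, about 200 mm long.
Not all that is in view belongs to the job. What is shaped like the loaded_pack but blue or red is not meant.

How it is judged:
By the outcome, as a careful person would: the job done as asked, in the order asked, and still so for the second after the job is handed in, while the arm keeps its last pose, push and grip.
It also fails if it takes over 51 s, if anything falls off the work surface, if the arm or the gripper's body presses on something with over 40 N, if the wrist force passes 120 N, or if a joint passes its speed limit or range.

### The arm

A 6-joint arm with a two-finger parallel gripper is mounted at the origin on the work surface. World frame = base frame: x ahead of the robot, y to its left, z up, the work surface at z = 0. Lengths are in mm, angles in degrees, forces in N, time in s.
With the tool pointing down it reaches from about 300 to 850 mm from the base axis. Payload 4.2 kg.
Tool frame: the origin (TCP) lies midway between the tips of the shut fingers; the grasp point (between the pads) lies 19 mm behind it; z points along the fingers, y is the direction in which the jaws open and shut (so a half turn about z gives the same grasp; the last joint's range is limited). The gripper opens to 91 mm and grips with 3 to 60 N. Pads are 32 mm wide; open, the fingers measure 118 mm over their backs; the gripper's body (76 mm by 178 mm) begins 60 mm behind the grasp point.
Start: joints at [66.062, 18.312, 89.639, -0, 72.044, -1.146], TCP at [222.754, 530.117, 213.976] pointing down, gripper open.
Joint ranges: [-177.97, 177.97], [-48.28, 115.42], [12.27, 149.76], [-77.06, 257.06], [2.81, 150.46], [-146.56, 146.56]. Speed limits (degrees/s): [147.25, 147.25, 180, 180, 180, 180].

### API

Orientations are given as [roll, pitch, yaw] about the fixed x, y, z axes, in that order (R = Rz(yaw) Ry(pitch) Rx(roll)).
In Python, from workcell import env gives the robot as it stands.
- The arm moves only by the shell command python3 -m jog 'ROWS' [FORCE]. ROWS is JSON, a list of rows, each an object of numbers: "dx", "dy", "dz": the shift along the world's x, y, z in m; "wx", "wy", "wz": the turn, a rotation vector about the world's x, y, z in rad; "grip": the gripper's target within -1 to 1 (shut at 1, half-way at 0, fully open at -1). In form: [{"dx": .., "dy": .., "dz": .., "wx": .., "wy": .., "wz": .., "grip": ..}, ...]. A call has 1 to 10 rows; each row shifts and turns the commanded pose from where the row before left it; what a row does not reach is not made up. A row lasts 1/10 s, in which the tool goes at most 50 mm and 8.59 degrees, less where a joint would pass 70% of its speed; a pose out of reach is approached as far as the arm can. A call with a gripper value outside its range is refused whole. The fingers move at their own pace and stop on an object; FORCE is the grip in N (left out, the last holds). Time passes only in rows, so rows that do not move let the fingers close. It gives the time, the measured TCP pose, the force and the opening at its end, in the units of the state.
- env.state(): the state, without advancing time (a new reading comes with each control period).
- env.grab_frame(name): name is "side" or "top"; returns the picture (480x640x3 uint8, red, green, blue); there is no depth.
- env.get_calibration(name): a dict with "fx", "fy", "cx", "cy" (pixels), "R" (3x3) and "t" (3): a world point X has camera coordinates R X + t. Camera axes: x right, y down, z forward; pixel columns grow to the right and rows downward; lengths in mm; the calibration is good to about 2 mm. A picture is of the moment at which its call begins. get_calibration takes no time and is no camera call.
- env.job_done(): hands the job in, once; it reports no verdict.
The state is a dict: "time_s": time; "qpos": joint angles; "qvel": joint speeds; "effort": joint torques, N m; "ee_pos": TCP position; "ee_rot": TCP orientation; "force": force on the tool from outside, world axes, zero at the start; "torque": the same for the moment, N m; "gripper_width": finger opening in mm.
Only numpy, scipy, OpenCV 4.12 (cv2) and the standard library are available. Lean on these libraries where they do the work, as an engineer would, in place of code of your own. Each camera call takes 0.05 s, during which the arm holds its last target. There are 200 camera calls.

## Working session

There is one attempt and no reset: what is moved stays moved. The work goes in short steps, Python scripts to look and compute and a shell command to move; the robot and the scene stay as the last step left them, time stands still between calls to the robot, and variables do not carry over. Pictures are saved under pics/ and viewed, about 8 in all and at most 12, crops included, and the job is handed in when it is done.

```bash
mkdir -p pics; ls
python3 - <<'E'
from workcell import env
import cv2,numpy as np
for n in("top","side"):
    c=env.get_calibration(n);print(n,{k:np.round(v,3).tolist() for k,v in c.items()})
    cv2.imwrite(f"pics/{n}0.png",env.grab_frame(n)[:,:,::-1])
print(env.state())
E
```

```text
pics
top {'fx': 454.424, 'fy': 454.424, 'cx': 318.723, 'cy': 234.896, 'R': [[0.021, -1.0, -0.007], [-0.998, -0.021, -0.055], [0.055, 0.008, -0.998]], 't': [-7.9, 593.925, 1024.683]}
side {'fx': 448.859, 'fy': 448.859, 'cx': 318.774, 'cy': 240.401, 'R': [[0.684, -0.729, -0.004], [-0.441, -0.409, -0.799], [0.581, 0.549, -0.601]], 't': [-433.978, 354.139, 541.166]}
{'time_s': 0.1, 'qpos': array([ 6.60607358e+01,  1.83457578e+01,  8.96976252e+01, -8.75295546e-04,
        7.20431715e+01, -1.14614518e+00]), 'qvel': array([ 0.07919099, -0.135791  , -0.14189732,  0.05009574, -0.12588549,
       -0.02801203]), 'effort': array([ 2.29329253e-04, -4.13335741e+01, -2.32510722e+01,  7.29335239e-02,
        4.21861256e-02, -4.68947360e-05]), 'ee_pos': array([222.58710687, 529.69777676, 213.23874074]), 'ee_rot': array([-1.79913446e+02, -8.99236546e-04,  1.57207151e+02]), 'force': array([ 0.02764151, -0.29254374, -0.12117561]), 'torque': array([ 0.01661615,  0.02304575, -0.03754878]), 'gripper_width': 91.1282236122674}
```

View pics/top0.png

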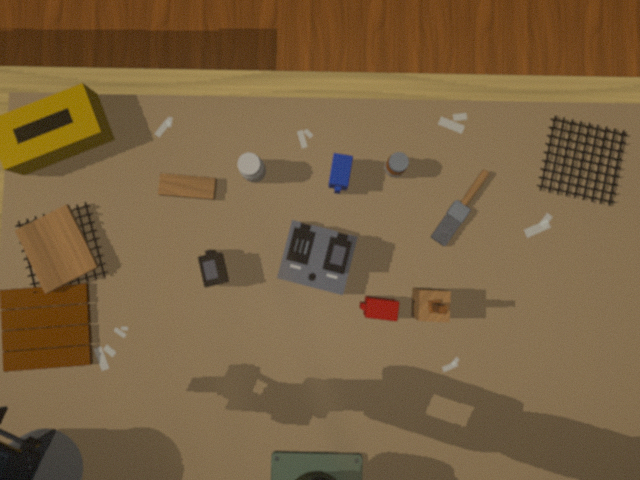

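View pics/side0.png

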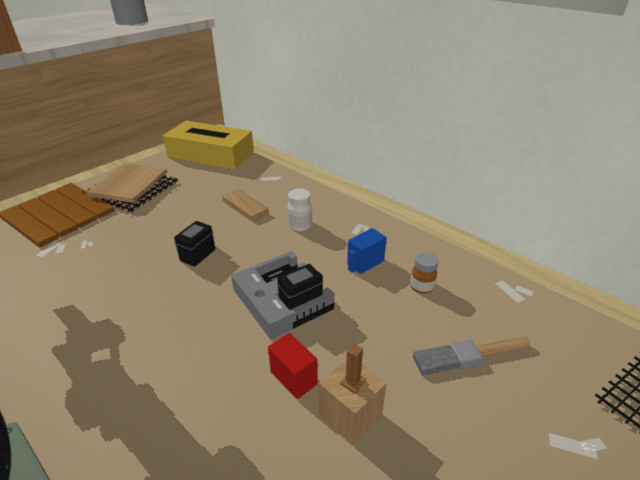

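The top view shows these candidates for the pack:
- Black pack standing free at (212,268), tab up-left at about (208,253). This is the one I want.
- Black twin in the charger's right bay at (338,253). The empty bay is at (300,245) and the hole at (312,277).
- Blue block at (341,172) and red block at (380,308), both decoys.

The stylus block is at (433,306). I'll check the choice in close crops.

Run:
```python
import cv2,numpy as np
a=cv2.imread("pics/top0.png")
def c(x,y,w,h,s):
    i=cv2.resize(a[y:y+h,x:x+w],None,fx=s,fy=s,interpolation=cv2.INTER_CUBIC)
    i=cv2.convertScaleAbs(i,alpha=1.6,beta=15)
    for k in range(0,w,10):
        cv2.line(i,(k*s,0),(k*s,6),(0,255,0),1); cv2.putText(i,str(x+k),(k*s,16),0,.35,(0,255,0),1)
    for k in range(0,h,10):
        cv2.line(i,(0,k*s),(6,k*s),(0,255,0),1); cv2.putText(i,str(y+k),(8,k*s+4),0,.35,(0,255,0),1)
    return i
cv2.imwrite("pics/c1.png",c(190,215,175,90,4)) 
i1=c(192,240,45,55,8);i2=c(270,213,95,85,8)[:, :]
i3=c(405,280,55,50,7)
cv2.imwrite("pics/c2.png",i2)
H=max(i1.shape[0],i3.shape[0]);p=lambda i:cv2.copyMakeBorder(i,0,H-i.shape[0],0,4,0)
cv2.imwrite("pics/c3.png",np.hstack([p(i1),p(i3)]))
```

```text
(no output)
```

View pics/c2.png

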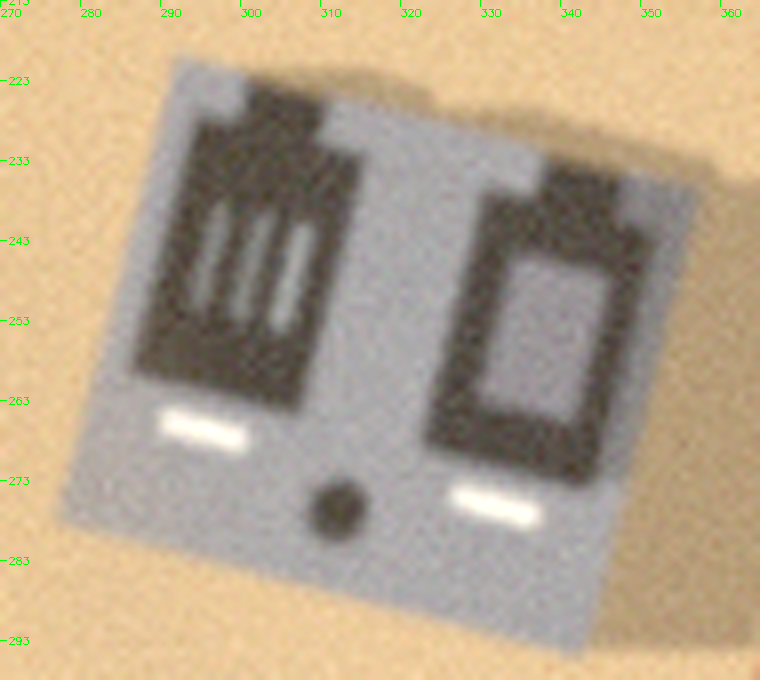

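View pics/c3.png

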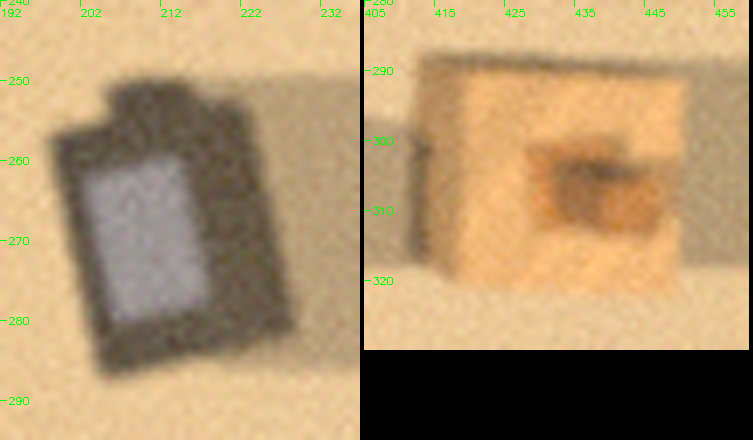

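```bash
cat > h.py <<'E'
from workcell import env
import cv2,numpy as np
from scipy.optimize import least_squares
def proj(n,X):
    c=env.get_calibration(n);q=np.atleast_2d(X)@np.array(c["R"]).T+np.array(c["t"])
    return np.c_[c["fx"]*q[:,0]/q[:,2]+c["cx"],c["fy"]*q[:,1]/q[:,2]+c["cy"]]
def W(p,L):
    x,y,a=p;L=np.asarray(L,float);c,s=np.cos(a),np.sin(a)
    return np.c_[x+c*L[:,0]-s*L[:,1],y+s*L[:,0]+c*L[:,1],L[:,2]]
def fit(obs,p0):  # obs: list of (cam, u,v, lx,ly,lz)
    def f(p): return np.concatenate([(proj(o[0],W(p,[o[3:]]))[0]-o[1:3]) for o in obs])
    r=least_squares(f,p0,loss="soft_l1",x_scale=[100,100,1]);return r.x,f(r.x).reshape(-1,2)
def crop(n,name,x,y,w,h,s,img=None):
    a=env.grab_frame(n)[:,:,::-1] if img is None else cv2.imread(img)
    i=cv2.convertScaleAbs(cv2.resize(a[y:y+h,x:x+w],None,fx=s,fy=s,interpolation=cv2.INTER_CUBIC),alpha=1.5,beta=15)
    for k in range(0,w,10): cv2.putText(i,str(x+k),(k*s,12),0,.35,(0,255,0),1);cv2.line(i,(k*s,0),(k*s,4),(0,255,0),1)
    for k in range(0,h,10): cv2.putText(i,str(y+k),(6,k*s+4),0,.35,(0,255,0),1);cv2.line(i,(0,k*s),(4,k*s),(0,255,0),1)
    cv2.imwrite("pics/"+name,i);return i
E
python3 - <<'E'
from h import *
q=lambda x0,y0,s,u,v:(x0+(u+.5)/s-.5,y0+(v+.5)/s-.5)
def run(nm,x0,y0,s,rows,p0):
    o=[("top",*q(x0,y0,s,*r[:2]),*r[2:]) for r in rows]
    p,e=fit(o,p0);print(nm,np.round(p[:2],1),"yaw",round(np.degrees(p[2]),2),"res",np.round(e,1).tolist());return p
ch=run("charger",270,213,8,[(175,57,60,76,40),(700,185,60,-76,40),(583,657,-75,-76,40),(60,520,-75,76,40)
 ,(135,372,-38,67,40),(298,412,-38,17,40),(362,155,38,17,40),(198,122,38,67,40)],[540,0,-.25])
c=env.get_calibration("top")
def inv(u,v,z):
    R=np.array(c["R"]);d=R.T@[(u-c["cx"])/c["fx"],(v-c["cy"])/c["fy"],1];o=-R.T@np.array(c["t"]);return o+d*(z-o[2])/d[2]
h=inv(*q(270,213,8,337,510),40);print("hole",h,"free",W(ch,[[0,42,18]]))
a=ch[2];d=h[:2]-ch[:2];print("hole local",d@[np.cos(a),np.sin(a)],d@[-np.sin(a),np.cos(a)])
run("pack",192,240,8,[(50,135,35,22,65),(103,377,-35,22,65),(147,237,0,0,65),(293,328,-35,-22,0)],[500,230,.2])
run("stand",405,280,7,[(101,70,33,33,80),(324,78,33,-33,80),(316,295,-33,-33,80),(92,285,-33,33,80)],[450,-250,0])
crop("side","c4.png",300,335,100,110,6,"pics/side0.png")
E
```

```text
charger [553.9   4.6] yaw -13.56 res [[0.9, -2.0], [0.9, -0.8], [0.3, -1.1], [-0.4, -1.5], [-1.5, 2.0], [-0.3, 2.7], [0.4, 1.9], [-0.6, 0.4]]
hole [499.96658809  18.09188645  40.        ] free [[563.75731771  45.43698524  18.        ]]
hole local -55.60347696478367 0.4636910321089941
pack [512.  238.7] yaw 14.54 res [[-0.8, -0.7], [-0.5, 0.4], [0.3, -0.2], [1.5, 0.4]]
stand [ 445.  -245.1] yaw -1.42 res [[0.3, -0.3], [-0.5, -0.0], [-0.3, 0.2], [0.6, 0.1]]
```

View pics/c4.png

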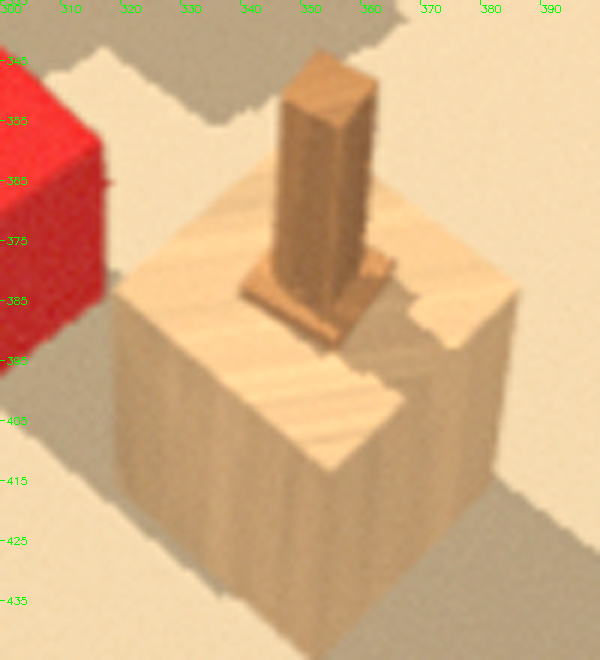

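Run:
```python
from h import *
q=lambda x0,y0,s,u,v:(x0+(u+.5)/s-.5,y0+(v+.5)/s-.5)
def run(nm,cam,x0,y0,s,rows,p0):
    o=[(cam,*q(x0,y0,s,*r[:2]),*r[2:]) for r in rows]
    p,e=fit(o,p0);print(nm,np.round(p[:2],1),"yaw",round(np.degrees(p[2]),2),"res",np.round(e,1).tolist());return p
ch=run("charger","top",270,213,8,[(175,57,60,76,40),(700,185,60,-76,40),(583,657,-75,-76,40),(60,520,-75,76,40)
 ,(135,372,-30,67,40),(298,412,-30,17,40),(362,155,46,17,40),(198,122,46,67,40)],[540,0,-.25])
print("free",W(ch,[[8,42,18]]),"hole",W(ch,[[-52.5,0,40]]))
# stylus; side view: camera looks toward +x+y...; image top = far
S=[(321,52,8,8,145),(377,80,8,-8,145),(338,128,-8,-8,145),(281,97,-8,8,145),(240,290,-13,13,81),(340,335,-13,-13,81),(395,262,13,-13,81)]
S=[(u,v,a,b,c+5) for u,v,a,b,c in S]
run("stylus","side",300,335,6,S,[445,-245,0])
run("stand-side","side",300,335,6,[(115,292,-33,33,80),(330,470,-33,-33,80),(520,290,33,-33,80)],[445,-245,0])
```

```text
charger [550.9   5.5] yaw -12.82 res [[0.0, -0.3], [0.3, 0.1], [0.4, -0.0], [-0.5, 0.4], [-1.0, 0.3], [0.4, 0.7], [0.7, -0.2], [-0.5, -1.4]]
free [[567.99541748  44.63041333  18.        ]] hole [[499.68265684  17.10557483  40.        ]]
stylus [ 441.9 -244. ] yaw 9.38 res [[-0.7, -0.6], [0.7, 0.1], [1.0, 0.5], [-0.4, 0.1], [-0.2, -0.6], [-0.2, 1.1], [0.1, -0.5]]
stand-side [ 442.1 -244.1] yaw -1.74 res [[-0.3, -0.4], [0.1, 0.7], [0.2, -0.3]]
```

The side crop shows the stylus upright in its block, grip top at about (354,350) and collar turned about 10° from the block. The two views agree on its position to within 3 mm. My choice is the black pack at (212,268): tab on its +x end, yaw about 14.5°. Moving above it now.

```bash
python3 -m jog '[{"dx":0.029,"dy":-0.029,"dz":-0.009,"wz":0.065,"grip":-1},{"dx":0.029,"dy":-0.029,"dz":-0.009,"wz":0.065,"grip":-1},{"dx":0.029,"dy":-0.029,"dz":-0.009,"wz":0.065,"grip":-1},{"dx":0.029,"dy":-0.029,"dz":-0.009,"wz":0.065,"grip":-1},{"dx":0.029,"dy":-0.029,"dz":-0.009,"wz":0.065,"grip":-1},{"dx":0.029,"dy":-0.029,"dz":-0.009,"wz":0.065,"grip":-1},{"dx":0.029,"dy":-0.029,"dz":-0.009,"wz":0.065,"grip":-1},{"dx":0.029,"dy":-0.029,"dz":-0.009,"wz":0.065,"grip":-1},{"dx":0.029,"dy":-0.029,"dz":-0.009,"wz":0.065,"grip":-1},{"dx":0.029,"dy":-0.029,"dz":-0.009,"wz":0.065,"grip":-1}]' 20
python3 -m jog '[{"grip":-1},{"grip":-1}]'
```

```text
invalid input
invalid input
```

```bash
python3 -m jog '[{"dx":0,"dy":0,"dz":0,"wx":0,"wy":0,"wz":0,"grip":-1}]' 20; python3 -m jog '[{"dx":0.029,"dy":-0.029,"dz":-0.009,"wx":0,"wy":0,"wz":0.065,"grip":-1},{"dx":0.029,"dy":-0.029,"dz":-0.009,"wx":0,"wy":0,"wz":0.065,"grip":-1},{"dx":0.029,"dy":-0.029,"dz":-0.009,"wx":0,"wy":0,"wz":0.065,"grip":-1},{"dx":0.029,"dy":-0.029,"dz":-0.009,"wx":0,"wy":0,"wz":0.065,"grip":-1},{"dx":0.029,"dy":-0.029,"dz":-0.009,"wx":0,"wy":0,"wz":0.065,"grip":-1},{"dx":0.029,"dy":-0.029,"dz":-0.009,"wx":0,"wy":0,"wz":0.065,"grip":-1},{"dx":0.029,"dy":-0.029,"dz":-0.009,"wx":0,"wy":0,"wz":0.065,"grip":-1},{"dx":0.029,"dy":-0.029,"dz":-0.009,"wx":0,"wy":0,"wz":0.065,"grip":-1},{"dx":0.029,"dy":-0.029,"dz":-0.009,"wx":0,"wy":0,"wz":0.065,"grip":-1},{"dx":0.029,"dy":-0.029,"dz":-0.009,"wx":0,"wy":0,"wz":0.065,"grip":-1}]' 20
```

```text
time_s: 0.2
ee_pos: [222.6, 529.9, 213.4]
ee_rot: [-179.9, -0.0, 157.2]
force: [-0.1, -1.0, -0.2]
gripper_width: 91.5
time_s: 1.2
ee_pos: [513.7, 238.7, 123.5]
ee_rot: [180.0, -0.0, -165.4]
force: [0.8, 1.4, -0.2]
gripper_width: 90.9
```

```bash
python3 -m jog '[{"dx":-0.001,"dy":0,"dz":-0.025,"wx":0,"wy":0,"wz":0,"grip":-1},{"dx":0,"dy":0,"dz":-0.03,"wx":0,"wy":0,"wz":0,"grip":-1},{"dx":0,"dy":0,"dz":-0.025,"wx":0,"wy":0,"wz":0,"grip":-1},{"dx":0,"dy":0,"dz":-0.011,"wx":0,"wy":0,"wz":0,"grip":-1},{"dx":0,"dy":0,"dz":0,"wx":0,"wy":0,"wz":0,"grip":0.4},{"dx":0,"dy":0,"dz":0,"wx":0,"wy":0,"wz":0,"grip":0.4},{"dx":0,"dy":0,"dz":0,"wx":0,"wy":0,"wz":0,"grip":0.4},{"dx":0,"dy":0,"dz":0,"wx":0,"wy":0,"wz":0,"grip":0.4},{"dx":0,"dy":0,"dz":0,"wx":0,"wy":0,"wz":0,"grip":0.4}]' 20
```

```text
time_s: 2.1
ee_pos: [512.2, 240.4, 33.9]
ee_rot: [180.0, 0.1, -165.5]
force: [-0.3, -0.6, -0.4]
gripper_width: 54.1
```

```bash
python3 -m jog '[{"dx":0,"dy":0,"dz":0,"wx":0,"wy":0,"wz":0,"grip":0.4},{"dx":0,"dy":0,"dz":0,"wx":0,"wy":0,"wz":0,"grip":0.4},{"dx":0,"dy":0,"dz":0,"wx":0,"wy":0,"wz":0,"grip":0.4},{"dx":0,"dy":0,"dz":0,"wx":0,"wy":0,"wz":0,"grip":0.4}]' 25
```

```text
time_s: 2.5
ee_pos: [511.9, 240.3, 33.4]
ee_rot: [180.0, 0.0, -165.6]
force: [-0.7, 0.0, 4.1]
gripper_width: 43.8
```

```bash
python3 -m jog '[{"dx":0,"dy":0,"dz":0.03,"wx":0,"wy":0,"wz":0,"grip":0.4},{"dx":0,"dy":0,"dz":0.03,"wx":0,"wy":0,"wz":0,"grip":0.4},{"dx":0.009,"dy":-0.033,"dz":0.004,"wx":0,"wy":0,"wz":-0.079,"grip":0.4},{"dx":0.009,"dy":-0.033,"dz":0,"wx":0,"wy":0,"wz":-0.079,"grip":0.4},{"dx":0.009,"dy":-0.033,"dz":0,"wx":0,"wy":0,"wz":-0.079,"grip":0.4},{"dx":0.009,"dy":-0.033,"dz":0,"wx":0,"wy":0,"wz":-0.079,"grip":0.4},{"dx":0.010,"dy":-0.032,"dz":0,"wx":0,"wy":0,"wz":-0.079,"grip":0.4},{"dx":0.010,"dy":-0.032,"dz":-0.004,"wx":0,"wy":0,"wz":-0.079,"grip":0.4},{"dx":0,"dy":0,"dz":0,"wx":0,"wy":0,"wz":0,"grip":0.4},{"dx":0,"dy":0,"dz":0,"wx":0,"wy":0,"wz":0,"grip":0.4}]' 25
python3 - <<'E'
from h import *
a=crop("side","c5.png",215,200,140,140,5)
s=env.state();print(s["ee_pos"],s["ee_rot"],s["force"],s["gripper_width"])
E
```

```text
time_s: 3.5
ee_pos: [566.9, 43.5, 91.9]
ee_rot: [-180.0, -0.2, 167.2]
force: [-0.1, 0.7, -3.9]
gripper_width: 43.8
[566.88877318  44.29968607  92.11670121] [-1.79995847e+02 -1.29841093e-01  1.67289898e+02] [ 0.2098892   0.52753864 -4.31959646] 43.965188142085616
```

View pics/c5.png

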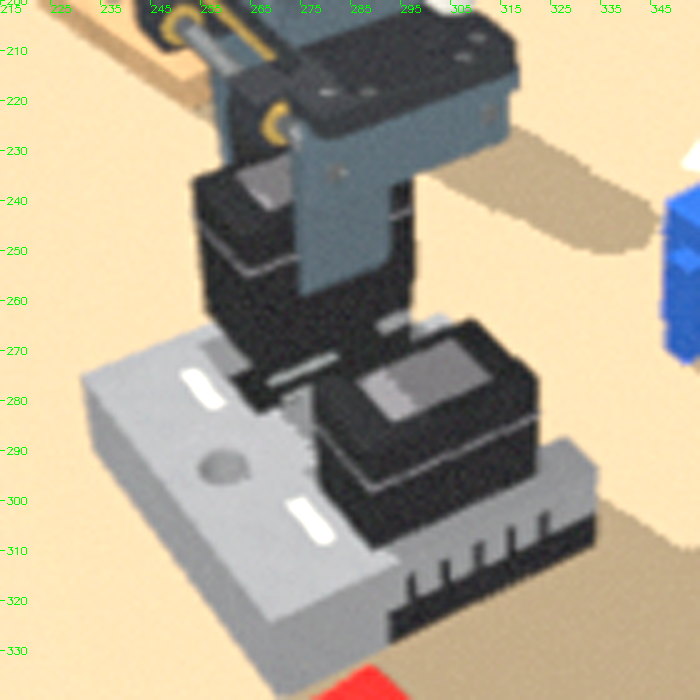

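The side crop shows the held pack above the empty bay. Its seam corners are at (255,243) left and (265,254) near. The loaded pack's seam near corner is at about (290,298), the hole at (259,293), and the charger corners at (231,275), (269,324) and (334,293). I'll compare the held pack with the bay in this same camera.

Run:
```python
from h import *
q=lambda u,v:(215+(u+.5)/5-.5,200+(v+.5)/5-.5)
o=[("side",*q(*r[:2]),*r[2:]) for r in [(82,378,-75,76,40),(270,622,-75,-76,40),(597,468,60,-76,40),(223,467,-52.5,0,40)]]
p,e=fit(o,[551,5,-.22]);print("charger side",p[:2],np.degrees(p[2]),np.round(e,1).tolist())
print("free",W(p,[[8,42,18]])[0],"hole",W(p,[[-52.5,0,40]])[0]);fb=W(p,[[8,-42,18]])[0]
def f3(pts,v0,yaw,z0=None):
    def f(v):
        h=v[2] if z0 is None else z0
        return (proj("side",W([v[0],v[1],yaw],[(*l,h) for _,l in pts]))-[q(*a) for a,_ in pts]).ravel()
    r=least_squares(f,v0);return r.x,np.round(f(r.x),1)
L=[((315,430),(-35,22)),((375,490),(-35,-22)),((538,415),(35,-22))]
r,e=f3(L,[fb[0],fb[1],70],p[2]);print("loaded",r,"expected",fb,e)
h=r[2]-18
H=[((200,213),(-35,22)),((250,273),(-35,-22))]
for yaw in (-.222,):
    print("held",f3(H,[568,44],yaw,58.7+h))
```

```text
charger side [547.84032816   6.56970408] -13.213666922193314 [[-0.6, -0.6], [-0.0, 0.3], [0.2, 0.0], [0.3, 0.0]]
free [565.22901336  45.62906438  18.        ] hole [496.73029685  18.57031652  40.        ]
loaded [565.03226894 -16.75600837  38.80467817] expected [546.02803346 -36.14698572  18.        ] [ 0.1 -1.3  0.1  0.5 -0.2  0.8]
held (array([587.14341534,  71.01507331]), array([-0.5,  0.2,  0.4, -0.2]))
```

Run:
```python
from h import *
q=lambda u,v:(215+(u+.5)/5-.5,200+(v+.5)/5-.5)
yaw=np.radians(-13.0)
def pts(P): return np.array([q(*a) for a,_ in P])
L=[((315,430),(-35,22)),((375,490),(-35,-22)),((538,415),(35,-22))]
H=[((200,213),(-35,22)),((250,273),(-35,-22))]
fb=(546,-36.1)
r=least_squares(lambda h:(proj("side",W([*fb,yaw],[(*l,h[0]) for _,l in L]))-pts(L)).ravel(),[68]);print("seam z",r.x,r.fun.round(1))
h=r.x[0]-18
for hh in(h,h-3,h+3):
  b=least_squares(lambda v:(proj("side",W([*v,yaw],[(*l,18+hh) for _,l in L]))-pts(L)).ravel(),fb).x
  a=least_squares(lambda v:(proj("side",W([*v,yaw],[(*l,58.7+hh) for _,l in H]))-pts(H)).ravel(),[568,44]);print(hh,"loaded",b,"held",a.x,a.fun.round(1),"held-loaded",a.x-b, "want",W([0,0,yaw],[[0,84,0]])[0,:2])
```

```text
seam z [64.08283747] [-1.3 -1.4 -0.6  1.   0.5  0.5]
46.08283746647923 loaded [546.75032047 -36.51082238] held [567.26778694  44.68854097] [-0.7 -0.2  0.7  0.1] held-loaded [20.51746647 81.19936335] want [18.89588856 81.84708544]
43.08283746647923 loaded [548.91768164 -34.16112357] held [569.62227602  47.79274089] [-0.6 -0.1  0.6  0.1] held-loaded [20.70459438 81.95386445] want [18.89588856 81.84708544]
49.08283746647923 loaded [544.58312062 -38.86038883] held [564.91333834  41.5844282 ] [-0.7 -0.2  0.7  0.2] held-loaded [20.33021772 80.44481703] want [18.89588856 81.84708544]
```

In the same camera the held pack is within 2 mm of the bay. I'll shift it slightly and lower it in small steps, watching the force.

```bash
python3 -m jog '[{"dx":-0.001,"dy":0.0007,"dz":-0.008,"wx":0,"wy":0,"wz":-0.003,"grip":0.4},{"dx":0,"dy":0,"dz":-0.006,"wx":0,"wy":0,"wz":0,"grip":0.4},{"dx":0,"dy":0,"dz":-0.005,"wx":0,"wy":0,"wz":0,"grip":0.4},{"dx":0,"dy":0,"dz":-0.003,"wx":0,"wy":0,"wz":0,"grip":0.4},{"dx":0,"dy":0,"dz":-0.003,"wx":0,"wy":0,"wz":0,"grip":0.4},{"dx":0,"dy":0,"dz":0,"wx":0,"wy":0,"wz":0,"grip":0.4}]' 25
```

```text
time_s: 4.15
ee_pos: [566.4, 44.9, 67.5]
ee_rot: [-180.0, -0.0, 167.1]
force: [0.3, 0.7, -3.8]
gripper_width: 44.1
```

```bash
python3 -m jog '[{"dx":0,"dy":0,"dz":-0.005,"wx":0,"wy":0,"wz":0,"grip":0.4},{"dx":0,"dy":0,"dz":-0.005,"wx":0,"wy":0,"wz":0,"grip":0.4},{"dx":0,"dy":0,"dz":-0.004,"wx":0,"wy":0,"wz":0,"grip":0.4},{"dx":0,"dy":0,"dz":-0.002,"wx":0,"wy":0,"wz":0,"grip":0.4},{"dx":0,"dy":0,"dz":-0.001,"wx":0,"wy":0,"wz":0,"grip":0.4},{"dx":0,"dy":0,"dz":0,"wx":0,"wy":0,"wz":0,"grip":0.4}]' 25
```

```text
time_s: 4.75
ee_pos: [566.4, 44.8, 51.4]
ee_rot: [-180.0, -0.0, 167.1]
force: [-2.1, 0.2, 1.3]
gripper_width: 44.1
```

Force went from −3.8 to +1.3 N at z = 51.4, which is exactly the expected home height. I'll release with a partial opening so the finger clears the neighbouring pack, then rise.

```bash
python3 -m jog '[{"dx":0,"dy":0,"dz":0,"wx":0,"wy":0,"wz":0,"grip":-0.3},{"dx":0,"dy":0,"dz":0,"wx":0,"wy":0,"wz":0,"grip":-0.3},{"dx":0,"dy":0,"dz":0,"wx":0,"wy":0,"wz":0,"grip":-0.3},{"dx":0,"dy":0,"dz":0,"wx":0,"wy":0,"wz":0,"grip":-0.3},{"dx":0,"dy":0,"dz":0.02,"wx":0,"wy":0,"wz":0,"grip":-0.3},{"dx":0,"dy":0,"dz":0.04,"wx":0,"wy":0,"wz":0,"grip":-0.3},{"dx":0,"dy":0,"dz":0.05,"wx":0,"wy":0,"wz":0,"grip":-0.3},{"dx":0,"dy":0,"dz":0.05,"wx":0,"wy":0,"wz":0,"grip":-0.3}]' 25
```

```text
time_s: 5.55
ee_pos: [566.4, 44.8, 212.4]
ee_rot: [-180.0, -0.0, 167.1]
force: [1.2, -0.4, 0.5]
gripper_width: 59.7
```

```bash
python3 -m jog '[{"dx":-0.0124,"dy":-0.0289,"dz":0,"wx":0,"wy":0,"wz":-0.118,"grip":-0.3},{"dx":-0.0124,"dy":-0.0289,"dz":0,"wx":0,"wy":0,"wz":-0.118,"grip":-0.3},{"dx":-0.0124,"dy":-0.0289,"dz":0,"wx":0,"wy":0,"wz":-0.118,"grip":-0.3},{"dx":-0.0124,"dy":-0.0289,"dz":0,"wx":0,"wy":0,"wz":-0.118,"grip":-0.3},{"dx":-0.0124,"dy":-0.0289,"dz":0,"wx":0,"wy":0,"wz":-0.118,"grip":-0.3},{"dx":-0.0124,"dy":-0.0289,"dz":0,"wx":0,"wy":0,"wz":-0.118,"grip":-0.3},{"dx":-0.0124,"dy":-0.0289,"dz":0,"wx":0,"wy":0,"wz":-0.118,"grip":-0.3},{"dx":-0.0124,"dy":-0.0289,"dz":0,"wx":0,"wy":0,"wz":-0.118,"grip":-0.3},{"dx":-0.0124,"dy":-0.0289,"dz":0,"wx":0,"wy":0,"wz":-0.118,"grip":-0.3},{"dx":-0.0124,"dy":-0.0289,"dz":0,"wx":0,"wy":0,"wz":-0.118,"grip":-0.3}]' 25
python3 - <<'E'
from h import *
a=crop("side","s6.png",215,200,140,110,5)
b=crop("top","t6.png",270,213,95,90,6)
H=max(a.shape[0],b.shape[0])
cv2.imwrite("pics/c6.png",cv2.resize(np.hstack([cv2.copyMakeBorder(i,0,H-i.shape[0],0,4,0) for i in(a,b)]),None,fx=.63,fy=.63,interpolation=cv2.INTER_AREA))
s=env.state();print(s["ee_pos"],s["ee_rot"],s["force"],s["qpos"])
E
```

```text
time_s: 6.55
ee_pos: [442.2, -245.3, 211.1]
ee_rot: [180.0, 0.0, 99.2]
force: [0.2, -0.3, -0.2]
gripper_width: 59.2
[ 441.58253137 -246.9113627   210.99373618] [-1.79980561e+02  7.63344274e-02  9.92242143e+01] [0.52965939 0.43922894 0.11265297] [-3.04670485e+01  1.21882486e+01  9.86821335e+01 -7.61671575e-02
  6.90958419e+01 -3.96640939e+01]
```

View pics/c6.png

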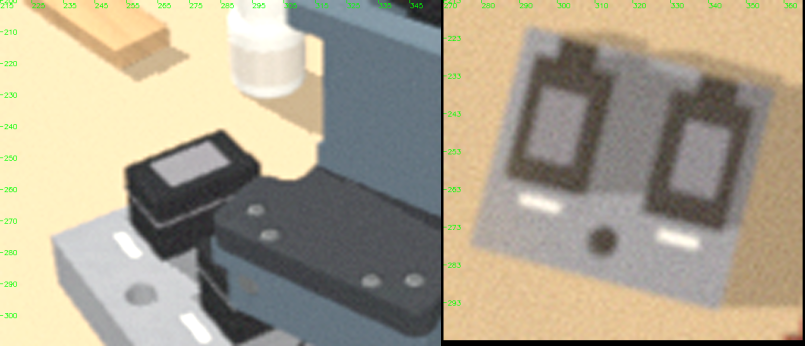

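Both packs sit alike: labels at (299,246) and (336,254), tabs in their notches, equal heights in the side view. On to the stylus.

```bash
python3 -m jog '[{"dx":0.0014,"dy":0.0024,"dz":-0.03,"wx":0,"wy":0,"wz":0.003,"grip":-0.3},{"dx":0,"dy":0,"dz":-0.035,"wx":0,"wy":0,"wz":0,"grip":-0.3},{"dx":0,"dy":0,"dz":-0.03,"wx":0,"wy":0,"wz":0,"grip":-0.3},{"dx":0,"dy":0,"dz":-0.016,"wx":0,"wy":0,"wz":0,"grip":-0.3},{"dx":0,"dy":0,"dz":0,"wx":0,"wy":0,"wz":0,"grip":0.9},{"dx":0,"dy":0,"dz":0,"wx":0,"wy":0,"wz":0,"grip":0.9},{"dx":0,"dy":0,"dz":0,"wx":0,"wy":0,"wz":0,"grip":0.9},{"dx":0,"dy":0,"dz":0,"wx":0,"wy":0,"wz":0,"grip":0.9},{"dx":0,"dy":0,"dz":0,"wx":0,"wy":0,"wz":0,"grip":0.9},{"dx":0,"dy":0,"dz":0,"wx":0,"wy":0,"wz":0,"grip":0.9}]' 30
python3 -m jog '[{"dx":0,"dy":0,"dz":0,"wx":0,"wy":0,"wz":0,"grip":0.9},{"dx":0,"dy":0,"dz":0,"wx":0,"wy":0,"wz":0,"grip":0.9},{"dx":0,"dy":0,"dz":0,"wx":0,"wy":0,"wz":0,"grip":0.9}]' 40
```

```text
time_s: 7.65
ee_pos: [444.4, -241.9, 100.6]
ee_rot: [179.9, 0.0, 99.7]
force: [-0.6, 0.5, 2.7]
gripper_width: 15.7
time_s: 7.95
ee_pos: [444.4, -242.0, 100.6]
ee_rot: [180.0, 0.0, 99.7]
force: [-1.0, 0.1, 5.7]
gripper_width: 16.0
```

```bash
python3 -m jog '[{"dx":0,"dy":0,"dz":0.015,"wx":0,"wy":0,"wz":0,"grip":0.9},{"dx":0,"dy":0,"dz":0.03,"wx":0,"wy":0,"wz":0,"grip":0.9},{"dx":0,"dy":0,"dz":0.03,"wx":0,"wy":0,"wz":0,"grip":0.9},{"dx":0,"dy":0,"dz":0.025,"wx":0,"wy":0,"wz":0,"grip":0.9},{"dx":0,"dy":0,"dz":0.01,"wx":0,"wy":0,"wz":0,"grip":0.9}]' 40
```

```text
time_s: 8.45
ee_pos: [445.0, -242.3, 211.9]
ee_rot: [179.8, 0.1, 99.7]
force: [0.8, -0.1, -0.5]
gripper_width: 15.5
```

```bash
python3 -m jog '[{"dx":0.0066,"dy":0.0325,"dz":0,"wx":0,"wy":0,"wz":0,"grip":0.9},{"dx":0.0066,"dy":0.0325,"dz":0,"wx":0,"wy":0,"wz":0,"grip":0.9},{"dx":0.0066,"dy":0.0325,"dz":0,"wx":0,"wy":0,"wz":0,"grip":0.9},{"dx":0.0066,"dy":0.0325,"dz":0,"wx":0,"wy":0,"wz":0,"grip":0.9},{"dx":0.0066,"dy":0.0325,"dz":0,"wx":0,"wy":0,"wz":0,"grip":0.9},{"dx":0.0066,"dy":0.0325,"dz":0,"wx":0,"wy":0,"wz":0,"grip":0.9},{"dx":0.0066,"dy":0.0325,"dz":-0.02,"wx":0,"wy":0,"wz":0,"grip":0.9},{"dx":0.0066,"dy":0.0325,"dz":-0.02,"wx":0,"wy":0,"wz":0,"grip":0.9},{"dx":0,"dy":0,"dz":-0.021,"wx":0,"wy":0,"wz":0,"grip":0.9},{"dx":0,"dy":0,"dz":0,"wx":0,"wy":0,"wz":0,"grip":0.9}]' 40
python3 - <<'E'
from h import *
a=crop("side","c7.png",225,210,100,110,6)
s=env.state();print(s["ee_pos"],s["ee_rot"],s["force"],s["gripper_width"])
E
```

```text
time_s: 9.45
ee_pos: [494.0, 19.0, 145.3]
ee_rot: [-179.5, -0.1, 99.8]
force: [-1.3, -0.4, -1.9]
gripper_width: 16.2
[495.33541422  18.43917844 147.04420267] [-1.79707008e+02 -3.52631920e-02  9.97308758e+01] [-0.74443733  0.51478079 -0.63758739] 16.061716130210154
```

View pics/c7.png

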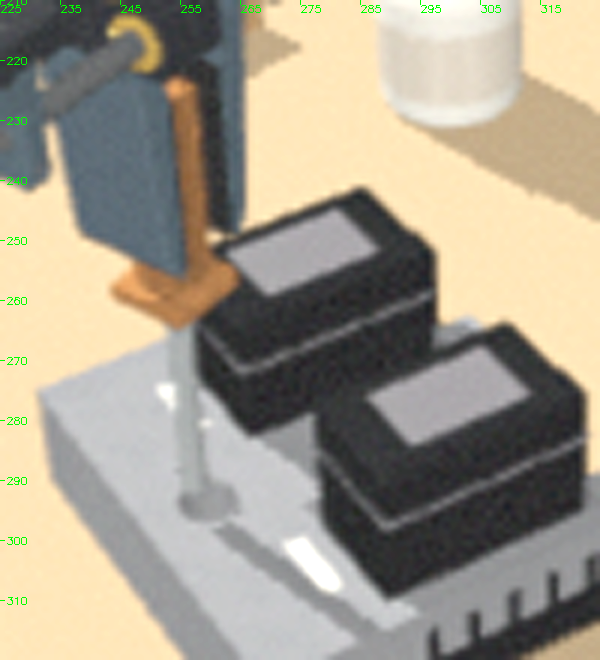

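Run:
```python
from h import *
q=lambda u,v:np.array((225+(u+.5)/6-.5,210+(v+.5)/6-.5))
p=env.state()["ee_pos"];print(p)
tip=np.array([p[0],p[1],p[2]-95.6]);print("tip pred px",proj("side",tip),"collar centre pred",proj("side",tip+[0,0,78]))
print("seen tip",q(195,495),"collar seen",q(177,288),"hole seen",q(208,502))
for dz in(-11.4,):
  # where stylus tip must be so that at z=40 it hits seen hole
  for seen in (q(208,502),):
    r=least_squares(lambda v:proj("side",[[v[0],v[1],40]])[0]-seen,[498,18]);print("hole xy",r.x)
r=least_squares(lambda v:proj("side",[[v[0],v[1],tip[2]+78]])[0]-q(177,290),[498,18]);print("collar xy seen",r.x)
r=least_squares(lambda v:proj("side",[[v[0],v[1],tip[2]]])[0]-q(195,495),[498,18]);print("tip xy seen",r.x)
```

```text
[495.33541422  18.43917844 147.04420267]
tip pred px [[258.41418278 288.8398555 ]] collar centre pred [[254.51154458 255.07650531]]
seen tip [257.08333333 292.08333333] collar seen [254.08333333 257.58333333] hole seen [259.25 293.25]
hole xy [496.07978179  18.46989954]
collar xy seen [489.88516756  13.11765311]
tip xy seen [488.1907338   13.75352622]
```

The crop was taken while the arm was still settling: 494.0, 19.0 when it was taken, against 495.3, 18.4 afterwards. The shaft, at u≈257, is about 2 px left of the hole centre (259.3, 293.3). I'll correct toward the hole, settle and look again.

```bash
python3 -m jog '[{"dx":0.003,"dy":-0.0015,"dz":-0.002,"wx":0,"wy":0,"wz":0,"grip":0.9},{"dx":0,"dy":0,"dz":0,"wx":0,"wy":0,"wz":0,"grip":0.9},{"dx":0,"dy":0,"dz":0,"wx":0,"wy":0,"wz":0,"grip":0.9},{"dx":0,"dy":0,"dz":0,"wx":0,"wy":0,"wz":0,"grip":0.9}]' 40
python3 - <<'E'
from h import *
a=crop("side","c8.png",235,245,50,60,10)
p=env.state()["ee_pos"];print(p)
tip=np.array([p[0],p[1],p[2]-95.6]);print("tip pred px",proj("side",tip),"collar bottom/top centre pred",proj("side",tip+[0,0,75]),proj("side",tip+[0,0,81]))
E
```

```text
time_s: 9.9
ee_pos: [500.3, 16.3, 147.6]
ee_rot: [179.9, 0.0, 99.6]
force: [0.1, -0.5, -1.9]
gripper_width: 15.5
[500.15247674  16.3858818  147.481182  ]
tip pred px [[261.17616512 287.85076512]] collar bottom/top centre pred [[257.60235332 255.4641306 ]] [[257.29814495 252.70733032]]
```

View pics/c8.png

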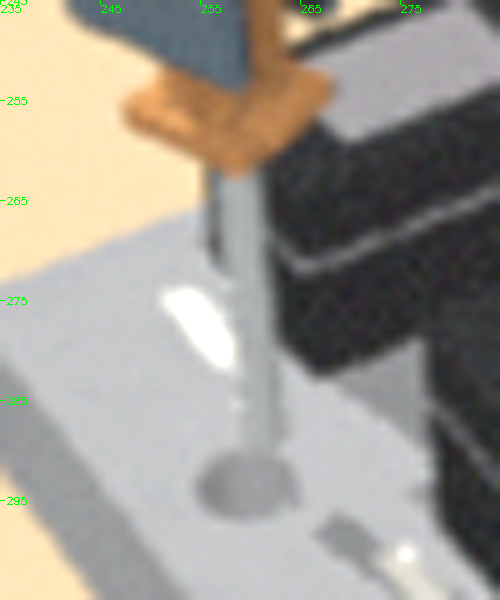

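Settled, the shaft is at u≈260.8 and the hole centre at (259.1, 293.0), so it is now about 1.8 px (4 mm) right. The shaft length matches the prediction, so the stylus hasn't slipped. I'll correct back and lower under force watch.

```bash
python3 -m jog '[{"dx":-0.0019,"dy":0.0025,"dz":-0.002,"wx":0,"wy":0,"wz":0,"grip":0.9},{"dx":0,"dy":0,"dz":-0.004,"wx":0,"wy":0,"wz":0,"grip":0.9},{"dx":0,"dy":0,"dz":-0.004,"wx":0,"wy":0,"wz":0,"grip":0.9},{"dx":0,"dy":0,"dz":-0.003,"wx":0,"wy":0,"wz":0,"grip":0.9},{"dx":0,"dy":0,"dz":-0.003,"wx":0,"wy":0,"wz":0,"grip":0.9},{"dx":0,"dy":0,"dz":0,"wx":0,"wy":0,"wz":0,"grip":0.9},{"dx":0,"dy":0,"dz":0,"wx":0,"wy":0,"wz":0,"grip":0.9}]' 40
```

```text
time_s: 10.65
ee_pos: [498.1, 19.2, 130.9]
ee_rot: [-180.0, -0.0, 99.7]
force: [-0.1, 0.6, -0.9]
gripper_width: 15.7
```

The tip is about 5 mm below the mouth with no contact force, so it's in the hole. Continuing down.

```bash
python3 -m jog '[{"dx":0,"dy":0,"dz":-0.005,"wx":0,"wy":0,"wz":0,"grip":0.9},{"dx":0,"dy":0,"dz":-0.005,"wx":0,"wy":0,"wz":0,"grip":0.9},{"dx":0,"dy":0,"dz":-0.004,"wx":0,"wy":0,"wz":0,"grip":0.9},{"dx":0,"dy":0,"dz":-0.003,"wx":0,"wy":0,"wz":0,"grip":0.9},{"dx":0,"dy":0,"dz":-0.002,"wx":0,"wy":0,"wz":0,"grip":0.9},{"dx":0,"dy":0,"dz":0,"wx":0,"wy":0,"wz":0,"grip":0.9},{"dx":0,"dy":0,"dz":0,"wx":0,"wy":0,"wz":0,"grip":0.9}]' 40
```

```text
time_s: 11.35
ee_pos: [498.1, 19.2, 112.0]
ee_rot: [180.0, 0.0, 99.7]
force: [1.3, 0.0, -0.8]
gripper_width: 15.7
```

```bash
python3 -m jog '[{"dx":0,"dy":0,"dz":-0.002,"wx":0,"wy":0,"wz":0,"grip":0.9},{"dx":0,"dy":0,"dz":0,"wx":0,"wy":0,"wz":0,"grip":0.9},{"dx":0,"dy":0,"dz":0,"wx":0,"wy":0,"wz":0,"grip":0.9}]' 40
```

```text
time_s: 11.65
ee_pos: [498.3, 19.2, 110.3]
ee_rot: [180.0, 0.0, 99.7]
force: [1.0, -0.3, 0.9]
gripper_width: 15.7
```

Contact begins at TCP ≈ 111, as predicted (111.6). Pressing on in small steps.

```bash
python3 -m jog '[{"dx":0,"dy":0,"dz":-0.002,"wx":0,"wy":0,"wz":0,"grip":0.9},{"dx":0,"dy":0,"dz":0,"wx":0,"wy":0,"wz":0,"grip":0.9},{"dx":0,"dy":0,"dz":0,"wx":0,"wy":0,"wz":0,"grip":0.9}]' 40; python3 -m jog '[{"dx":0,"dy":0,"dz":-0.0025,"wx":0,"wy":0,"wz":0,"grip":0.9},{"dx":0,"dy":0,"dz":0,"wx":0,"wy":0,"wz":0,"grip":0.9},{"dx":0,"dy":0,"dz":0,"wx":0,"wy":0,"wz":0,"grip":0.9}]' 40
```

```text
time_s: 11.95
ee_pos: [498.4, 19.2, 108.2]
ee_rot: [179.9, 0.0, 99.7]
force: [-0.0, 0.5, 2.3]
gripper_width: 16.0
time_s: 12.25
ee_pos: [498.4, 19.2, 105.7]
ee_rot: [180.0, 0.0, 99.7]
force: [-0.0, -0.6, 3.4]
gripper_width: 16.0
```

```bash
python3 -m jog '[{"dx":0,"dy":0,"dz":-0.0015,"wx":0,"wy":0,"wz":0,"grip":0.9},{"dx":0,"dy":0,"dz":0,"wx":0,"wy":0,"wz":0,"grip":0.9},{"dx":0,"dy":0,"dz":0,"wx":0,"wy":0,"wz":0,"grip":0.9}]' 40
python3 - <<'E'
from h import *
a=crop("side","s9.png",225,210,100,110,5)
b=cv2.convertScaleAbs(env.grab_frame("top")[:,:,::-1],alpha=1.4,beta=10)[60:340,100:]
H=max(a.shape[0],b.shape[0])
cv2.imwrite("pics/c9.png",cv2.resize(np.hstack([cv2.copyMakeBorder(i,0,H-i.shape[0],0,4,0) for i in(a,b)]),None,fx=.75,fy=.75,interpolation=cv2.INTER_AREA))
for _ in range(2):
    s=env.state();print(s["time_s"],s["ee_pos"],s["force"],s["gripper_width"])
E
```

```text
time_s: 12.55
ee_pos: [498.4, 19.2, 105.3]
ee_rot: [179.9, 0.0, 99.7]
force: [-1.1, -0.0, 11.5]
gripper_width: 16.0
12.65 [498.43145245  19.20551414 105.2960409 ] [-2.17926527 -0.19561004 10.55268507] 15.68352988454675
12.65 [498.43145245  19.20551414 105.2960409 ] [-2.17926527 -0.19561004 10.55268507] 15.68352988454675
```

View pics/c9.png

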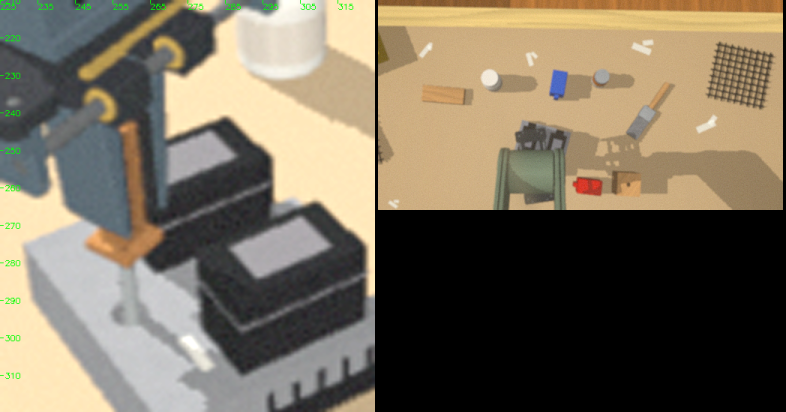

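The shaft is in the hole at about (258,293). Contact force is about 11 N, where the button bottoms at about 5 N, after about 6 mm of travel. Both packs are seated alike, and the jars, offcut and brush look unmoved. Handing in.

```bash
python3 -c "
from workcell import env
print(env.job_done())
s=env.state();print(s['time_s'],s['ee_pos'],s['force'],s['gripper_width'])"
```

```text
the job is handed in; nothing more can be done
None
the job is handed in; nothing more can be done
```

I put the black pack in the empty bay with its tab in the notch and let go. I then took the stylus from its block and am holding the reset button down with it. I handed the job in at about 12.7 s of the 51 s allowed; no verdict is reported.

**Last checks:**
- **Pack:** it touched the bay floor at exactly the expected home height. Afterwards it looked level with the loaded pack in both cameras.
- **Button:** contact began within about 1 mm of the predicted height. The tool then went about 6 mm further, and the force reached about 11 N against the 5 N that bottoms the button.
- **Stylus:** still gripped, opening 15.7–16 mm on the 16 mm grip.
- **Bystanders:** the jars, offcut and brush looked unmoved in the final top picture.

**Disagreements:** the two cameras differed by about 3 mm on where the charger and hole are, so I aimed between them. My first look at the stylus over the hole was taken before the arm had settled, and the correction from it overshot by about 4 mm. I looked again and corrected before lowering. The first two move commands were refused because rows with missing fields aren't accepted; the arm did not move.

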